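# Slide the drip tray into its dock under the tap

## Robot

A 6-joint arm with a two-finger parallel gripper is mounted at the origin on the work surface. World frame = base frame: x ahead of the robot, y to its left, z up, the work surface at z = 0. Lengths are in m, angles in rad, forces in N, time in s.
With the tool pointing down it reaches from about 0.225 to 0.875 m from the base axis. Payload 3.4 kg.
Tool frame: the origin (TCP) lies midway between the tips of the shut fingers; the grasp point (between the pads) lies 19 mm behind it (manip.grasp_offset is the distance from the TCP to the grasp point, in m); x points along the fingers, y is the direction in which the jaws open and shut, and the axes are right-handed (so a half turn about x gives the same grasp; the last joint's range is limited). The gripper opens to 85 mm and grips with 20 to 120 N. Pads are 22 mm wide; open, the fingers measure 114 mm over their backs; the gripper's body (76 mm by 85 mm) begins 54 mm behind the grasp point. The pads swing forward as they close: fully open they stand 13 mm farther back than shut.
Start: joints at [1.121, 0.276, 1.505, -0, 1.361, -0.121], TCP at [0.186, 0.544, 0.231] pointing down, gripper open.
Joint ranges: [-2.89, 2.89], [-0.75, 2.08], [0.22, 2.7], [-1.18, 4.32], [0.11, 2.71], [-2.7, 2.7]. Speed limits (rad/s): [2.57, 2.57, 3.14, 3.14, 3.14, 3.14].

## Interface

Orientations are given as a unit quaternion [w, x, y, z].
In Python, from rig import manip gives the robot as it stands.
- The arm moves only by the shell command python3 -m creep 'ROWS' [OPENING] [FORCE]. ROWS is a JSON object of lists of equal length, an entry for each row: "delta_pos": the shift along the tool's x, y, z in cm, a list of three; "dr": the turn, a rotation vector about the tool's x, y, z in rad, a list of three. In form: {"delta_pos": [[dx, dy, dz], ...], "dr": [[rx, ry, rz], ...]}. A call has 1 to 10 rows; each row is the pose to reach, as a shift and turn from the pose commanded when the call began, along the tool's axes at that moment; what a row does not reach only later rows make up. A row lasts 1/10 s, in which the tool goes at most 50 mm and 8.59 degrees, less where a joint would pass 70% of its speed; a pose out of reach is approached as far as the arm can. A call with a gripper value outside its range is refused whole. OPENING is the opening, from -1 (shut) to 1 (fully open), set as the call begins (- or left out, the last holds). The fingers move at their own pace and stop on an object; FORCE is the grip in N (left out, the last holds). Time passes only in rows, so rows that repeat a pose let the fingers close. It gives the time, the measured TCP pose, the force and the opening at its end, in the units of the state.
- manip.get_state(): the state, without advancing time (a new reading comes with each control period).
- manip.get_image(name): name is "side" or "top" or "wrist"; returns a dict with "pixels" (480x640x3 uint8, blue, green, red), "depth" (480x640 float32, m along the optical axis (not along the pixel's ray), 0 where there is no reading), "intrinsics" (3x3 intrinsics, pixels), "rvec" (rotation vector, rad) and "tvec" (3), from world to camera coordinates, as OpenCV has them. Camera axes: x right, y down, z forward; pixel columns grow to the right and rows downward; lengths in m; the calibration is good to about 2 mm. A picture is of the moment at which its call begins.
- manip.sign_off(): hands the job in, once; it reports no verdict.
The state is a dict: "clock": time; "qpos": joint angles; "qd": joint speeds; "effort": joint torques, N m; "position": TCP position; "ee_rot": TCP orientation; "contact_force": force on the tool from outside, world axes, zero at the start; "moment": the same for the moment, N m; "width": finger opening in m.
Only numpy, scipy, OpenCV 4.12 (cv2) and the standard library are available. Lean on these libraries where they do the work, as an engineer would, in place of code of your own. Each camera call takes 0.05 s, during which the arm holds its last target. There are 200 camera calls.

## Task

Slide the steel drip tray into its dock under the tap, nose (the end without the broad step) first: in over the sill from the dock's open end, with its front corners under the two side lips, until it squeezes the spring buffer and its tail drops down behind the sill. It must end fully home, lying flat and held by the sill. Do not disturb the pitcher, the stack of cups or the tamper.

Things in the scene. Friction and masses are not known exactly. Their poses are not given: they have to be found in the camera images.
- tray: Loose steel drip tray, 0.35-0.7 kg. Origin: centre of underside; z up; +x to its nose (goes in first). Base slab 150 long, 120 wide, z 0-8. On it an open basin, y -49 to 49, x -51 to 70: side walls 6 and front wall 8 thick up to z 30; rear wall 10 thick (x -51 to -41), up to z 40. Starts flat on the counter before the dock's open end, off its centre line, turned by up to 0.35 rad.
- tray_step (a point): Middle of the top of the tray's tail step, at tray (-63, 0, 8): flat, 24 long (x -75 to -51), 120 wide, behind the basin's rear wall. Fingers can push forward on that wall and bear down on this step.
- tray_nose (a point): Middle of the tray's nose edge, at tray (75, 0, 4). The slab sticks out 5 before the basin here and 11 along both sides: these edges go under the dock's lips.
- dock: Dock fixed to the counter. Origin: on the counter, mid-width, at the sill's inner face; +x: the way the tray slides in (about world -y); z up. Side guides 13 high, x -10 to 172, inner faces y +-62.5 (2.5 play each side), 8 thick, flaring outside to about y +-74 at x -60. End wall x 164. Fully home: tray flat, tail edge against the sill, tray origin at dock (75, 0, 0), axes along the dock's.
- dock_sill (a point): Middle of the sill's top inner edge, at dock (0, 0, 7). Sill 7 high, dock x -6 to 0, upright inner face; outside it a ramp from z 0 at x -34 to z 7 at x -6. A tray pushed across rides nose up, tips nose down once its middle is past the sill (nose at dock x 75 to 95), before the lips. Then its tail rides up to 11 above rest, and over the sill.
- dock_lips (a point): Middle of the gap between the two side lips where they begin, at dock (100, 0, 14). Lips run over dock x 100 to 172, underside z 14, top z 18, reaching in to y +-52.5. Beyond the end wall stands a tap column (radius 21, dock x 212, 270 high); its spout reaches back to x 140 at heights 157 to 203.
- buffer (a joint): Spring buffer before the dock's end wall: its travel inwards in m, 0 at rest (face at dock x 146), at most 0.009. It pushes along dock -x with 3 N at rest, 5 N at 0.004 (tray home), 7.5 N at 0.009. The tail must be pushed just past the sill (up to 5 mm overtravel) and borne down there, or the spring returns it onto the sill.
- pitcher: Steel milk pitcher with a handle, radius 42, 105 high; origin at the centre of its underside. Bystander.
- cup_stack: Stack of white paper cups, radius 41, 129 high, beside the dock; origin at the centre of its underside. Bystander.
- tamper: Steel tamper, radius 29, 83 high, beyond the tap; origin at the centre of its underside. Bystander.

How it is judged:
By the outcome, as a careful person would: the job done as asked, in the order asked, and still so for the second after the job is handed in, with the robot touching nothing.
It also fails if it takes over 64 s, if anything falls off the work surface, if the arm or the gripper's body presses on something with over 40 N, if the wrist force passes 120 N, or if a joint passes its speed limit or range.

## Working session

There is one attempt and no reset: what is moved stays moved. The work goes in short steps, Python scripts to look and compute and a shell command to move; the robot and the scene stay as the last step left them, time stands still between calls to the robot, and variables do not carry over. Pictures are saved under pics/ and viewed, about 8 in all and at most 12, crops included, and the job is handed in when it is done.

```bash
mkdir -p pics; ls
cat > h.py <<'E'
import numpy as np, cv2
from rig import manip
def snap(n,f=None):
    im=manip.get_image(n); 
    if f: cv2.imwrite('pics/'+f,im['pixels'])
    return im
def world(im):
    "per-pixel world points from depth"
    K=np.array(im['intrinsics']);R=cv2.Rodrigues(np.array(im['rvec'],float))[0];t=np.array(im['tvec'],float).ravel()
    d=im['depth'];v,u=np.mgrid[:d.shape[0],:d.shape[1]]
    P=np.stack([(u-K[0,2])/K[0,0]*d,(v-K[1,2])/K[1,1]*d,d],-1)
    W=(P-t)@R; W[d==0]=np.nan
    return W
E
python3 - <<'E'
from h import *
a=snap('top','top0.png');b=snap('side','side0.png')
W=world(a);np.save('Wtop.npy',W)
print(manip.get_state())
for i in range(40,480,80): print([tuple(np.round(W[i,j],3)) for j in range(40,640,140)])
E
```

```text
pics
{'clock': 0.1, 'qpos': array([ 1.12098399e+00,  2.76520886e-01,  1.50600962e+00, -2.17271124e-05,
        1.36072025e+00, -1.20989712e-01]), 'qd': array([-0.0004956 , -0.00170492, -0.0045089 ,  0.00277736, -0.00053437,
        0.0026817 ]), 'effort': array([ 8.04377960e-04, -4.17701411e+01, -2.46403223e+01, -1.77972306e-04,
        5.85408008e-03, -4.57191447e-06]), 'position': array([0.18548033, 0.54375458, 0.23053119]), 'ee_rot': array([ 0.69741354,  0.11516705,  0.69772922, -0.11629631]), 'contact_force': array([ 0.43404916, -0.37502629, -0.53721739]), 'moment': array([ 0.06422168, -0.02309897, -0.01324348]), 'width': 0.08554091795589827}
[(np.float64(1.437), np.float64(1.186), np.float64(-0.6)), (np.float64(1.435), np.float64(0.56), np.float64(-0.502)), (np.float64(1.439), np.float64(0.002), np.float64(-0.422)), (np.float64(1.433), np.float64(-0.5), np.float64(-0.338)), (np.float64(1.436), np.float64(-0.956), np.float64(-0.273))]
[(np.float64(0.814), np.float64(0.659), np.float64(-0.001)), (np.float64(0.856), np.float64(0.301), np.float64(-0.002)), (np.float64(0.897), np.flo
[... 640 characters left out ...]
), np.float64(-0.439), np.float64(-0.002)), (np.float64(0.656), np.float64(-1.075), np.float64(-0.504))]
[(np.float64(0.227), np.float64(0.512), np.float64(-0.003)), (np.float64(0.263), np.float64(0.192), np.float64(-0.0)), (np.float64(0.299), np.float64(-0.127), np.float64(0.003)), (np.float64(0.334), np.float64(-0.446), np.float64(0.002)), (np.float64(0.389), np.float64(-1.216), np.float64(-0.751))]
[(np.float64(0.06), np.float64(0.47), np.float64(-0.003)), (np.float64(0.095), np.float64(0.161), np.float64(0.003)), (np.float64(0.129), np.float64(-0.146), np.float64(0.001)), (np.float64(0.163), np.float64(-0.453), np.float64(0.0)), (np.float64(0.148), np.float64(-0.976), np.float64(-0.36))]
```

View pics/top0.png

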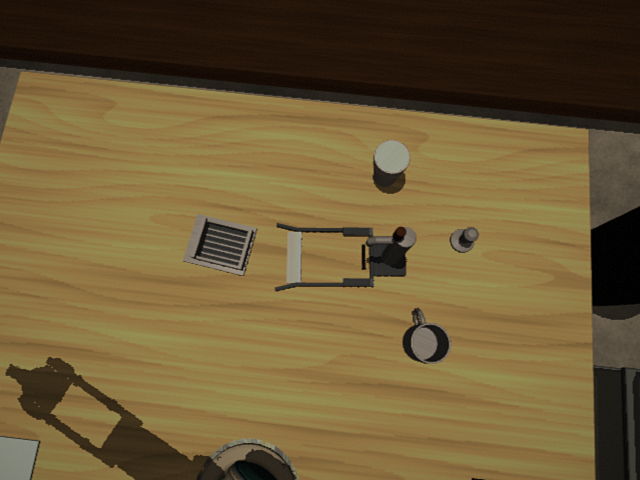

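View pics/side0.png

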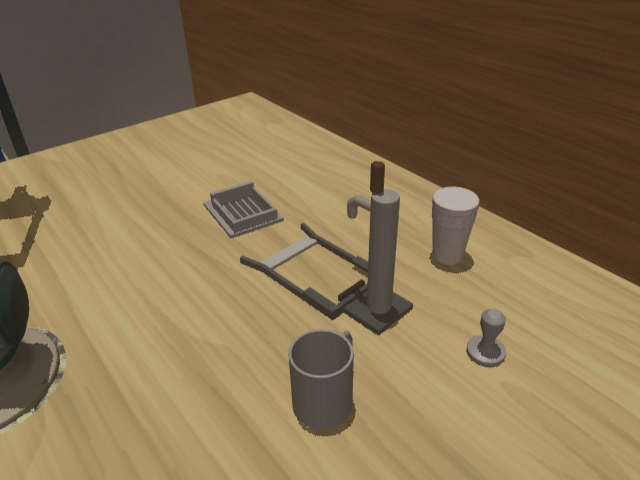

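Top view: the tray is centred at about (220,246) with its tail step to the left. The dock's mouth is at about (277,257), the sill at (293,257) and the tap at (400,240). The cups are at (391,160), the pitcher at (427,343) and the tamper at (464,240).

```bash
cat >> h.py <<'E'
def cast(im,uv,z):
    K=np.array(im['intrinsics']);R=cv2.Rodrigues(np.array(im['rvec'],float))[0];t=np.array(im['tvec'],float).ravel()
    uv=np.atleast_2d(np.asarray(uv,float)); d=np.c_[uv,np.ones(len(uv))]@np.linalg.inv(K).T@R; c=-R.T@t
    s=(z-c[2])/d[:,2]; return c+s[:,None]*d
def gray(im): 
    s=cv2.cvtColor(im['pixels'],cv2.COLOR_BGR2HSV); return ((s[...,1]<70)).astype(np.uint8)
E
python3 - <<'E'
from h import *
a=snap('top');m=gray(a)
def blob(x0,y0,x1,y1):
    mm=np.zeros_like(m);mm[y0:y1,x0:x1]=m[y0:y1,x0:x1]
    c=max(cv2.findContours(mm,0,cv2.CHAIN_APPROX_NONE)[0],key=cv2.contourArea);return c[:,0,:]
c=blob(170,200,262,290);w=cast(a,c,0.006)[:,:2]
r=cv2.minAreaRect((w*1000).astype(np.float32));print('tray',r);print(cv2.boxPoints(r))
p=cv2.minAreaRect(c.astype(np.float32));print(p)
for n,b,z in [('cup',(365,135,420,200),.129),('pit',(395,320,460,370),.105),('tamp',(445,220,485,260),.01)]:
    c=blob(*b);print(n,cv2.minEnclosingCircle((cast(a,c,z)[:,:2]*1000).astype(np.float32)))
# dock: columns in image, dark guide rows
g=cv2.cvtColor(a['pixels'],cv2.COLOR_BGR2GRAY)
for u in (305,315,325,335):
    col=m[215:300,u];rows=np.where(col)[0]+215;print(u,rows, np.round(cast(a,[[u,r] for r in rows],0.013)[:,:2],4).tolist())
mm=((m>0)&(g>110)).astype(np.uint8);mm[:, :280]=0;mm[:,310:]=0;mm[:225]=0;mm[290:]=0
c=max(cv2.findContours(mm,0,1)[0],key=cv2.contourArea)
r=cv2.minAreaRect((cast(a,c[:,0],0.005)[:,:2]*1000).astype(np.float32));print('sill',r,cv2.boxPoints(r).tolist())
print(cast(a,[[220,246]],0.03))
E
```

```text
tray ((540.629638671875, 143.498291015625), (150.3433074951172, 119.8747329711914), 82.56087493896484)
[[471.4641    76.71961 ]
 [590.32983   61.199104]
 [609.79517  210.27698 ]
 [490.92944  225.79749 ]]
((219.62059020996094, 244.031005859375), (63.47779083251953, 49.61450958251953), 14.42077350616455)
cup ((742.355224609375, -231.8972625732422), 55.75734329223633)
pit ((365.49627685546875, -343.27923583984375), 49.39191436767578)
tamp ((619.6701049804688, -441.088134765625), 36.04988479614258)
305 [228 229 230 283 284 285] [[0.6013, -0.0562], [0.5989, -0.0565], [0.5964, -0.0568], [0.469, -0.072], [0.4666, -0.0723], [0.4643, -0.0726]]
315 [228 229 230 231 283 284 285] [[0.604, -0.0802], [0.6015, -0.0805], [0.5991, -0.0808], [0.5966, -0.0811], [0.4716, -0.0954], [0.4692, -0.0957], [0.4669, -0.0959]]
325 [228 229 230 231 283 284 285] [[0.6067, -0.1043], [0.6042, -0.1045], [0.6018, -0.1048], [0.5993, -0.1051], [0.4742, -0.1188], [0.4718, -0.119], [0.4695, -0.1193]]
335 [228 229 230 231 283 284 285] [[0.6094, -0.1283], [0.6069, -0.1285], [0.6044, -0.1288], [0.602, -0.1291], [0.4768, -0.1421], [0.4744, -0.1424], [0.4721, -0.1426]]
sill ((529.8252563476562, -37.09611129760742), (122.29440307617188, 33.063663482666016), 5.6496052742004395) [[467.3476257324219, -26.664188385009766], [470.6025085449219, -59.56724548339844], [592.3028564453125, -47.52803421020508], [589.0479736328125, -14.624977111816406]]
[[0.53156344 0.13645094 0.03      ]]
```

```bash
cat >> h.py <<'E'
from scipy.spatial.transform import Rotation as Ro
D0=np.array([.5316,-.0535]);DA=.098   # dock origin, heading from -y toward +x
def ax(a): return np.array([np.sin(a),-np.cos(a)])
def dock(p):
    d=ax(DA);l=np.array([np.cos(DA),np.sin(DA)]);q=np.asarray(p)[:2]-D0;return np.round([q@d*1000,q@l*1000],1)
def undock(x,y): return D0+ax(DA)*x/1000+np.array([np.cos(DA),np.sin(DA)])*y/1000
def cur():
    s=manip.get_state();q=np.array(s['ee_rot']);return np.array(s['position']),Ro.from_quat(q[[1,2,3,0]]),s
def target(heading,pitch=0,sgn=1):
    "tool x down, tool y along sgn*heading; pitch>0 = nose down"
    f=np.r_[ax(heading),0];l=np.cross([0,0,1],f);R=Ro.from_rotvec(l*pitch)
    x=R.apply([0,0,-1]);y=R.apply(sgn*f);return Ro.from_matrix(np.c_[x,y,np.cross(x,y)])
def togo(p,R):
    p0,R0,s=cur();print('dpos cm',np.round(R0.inv().apply(np.array(p)-p0)*100,2),'dr',np.round((R0.inv()*R).as_rotvec(),4))
E
python3 - <<'E'
from h import *
p,R,s=cur();print(R.as_matrix().round(3))
c=np.array([.5406,.1435]);t=c-.046*ax(-.13);print(t,dock(c))
for sg in(1,-1):togo([*t,.15],target(-.13,0,sg))
E
```

```text
[[-0.001  0.323  0.946]
 [-0.001  0.946 -0.323]
 [-1.    -0.001 -0.   ]]
[0.54656317 0.18911185] [-195.2   28.2]
dpos cm [  8.09 -21.9   45.63] dr [2.9428e+00 2.0000e-03 4.0000e-04]
dpos cm [  8.09 -21.9   45.63] dr [-0.1988 -0.0003  0.0013]
```

```bash
python3 -m creep '{"delta_pos":[[0,-4.4,9],[0,-8.8,18],[0,-13,27],[0,-17.5,36],[2,-21.9,45.6],[3,-21.9,45.6],[3,-21.9,45.6],[3,-21.9,45.6],[3,-21.9,45.6],[3,-21.9,45.6]],"dr":[[-0.05,0,0],[-0.1,0,0],[-0.15,0,0],[-0.199,0,0],[-0.199,0,0],[-0.199,0,0],[-0.199,0,0],[-0.199,0,0],[-0.199,0,0],[-0.199,0,0]]}' 1 60
python3 - <<'E'
from h import *
p,R,s=cur();print(p,s['contact_force'],s['qpos'].round(2))
t=np.array([.5406,.1435])-.046*ax(-.13);togo([*t,.15],target(-.13,0,-1))
snap('wrist','w1.png')
E
```

```text
clock: 1.15
position: [0.5424, 0.1931, 0.2017]
ee_rot: [0.706, 0.046, 0.706, -0.046]
contact_force: [1.1, -0.0, 0.5]
width: 0.0852
[0.54235505 0.19312149 0.20168972] [ 1.1372463  -0.02873316  0.4543266 ] [ 0.22  0.29  1.55  0.    1.29 -1.22]
dpos cm [ 5.17 -0.34  0.47] dr [-0.0001 -0.0003 -0.0002]
```

View pics/w1.png

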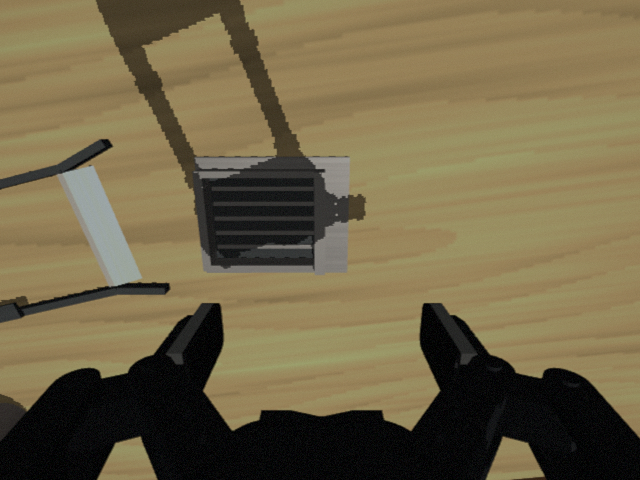

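The wrist view shows the tray slab's corners near (195,157), (350,157), (348,271) and (205,271). The white ramp is at (62,173), (93,165), (140,280) and (110,286), between the dark guides.

Run:
```python
from h import *
a=snap('wrist')
c=cast(a,[[195,157],[350,157],[348.5,271.5],[205,271.5]],.008)[:,:2];print(c.round(4).tolist())
r=cv2.minAreaRect((c*1000).astype(np.float32));print(r)
tail=(c[1]+c[2])/2;e=c[1]-c[2];print('tail mid',tail,'heading',np.arctan2(e[1],e[0]),np.hypot(*e))
# depth based: points z 0.004-.012 and wall top
W=world(a);z=W[...,2]
m=((abs(z-.008)<.004)).astype(np.uint8);m[:,:180]=0;m[:,380:]=0;m[300:]=0;m[:140]=0
top=(abs(z-.040)<.003)&(np.arange(640)[None]>280)&(np.arange(640)[None]<380)&(np.arange(480)[:,None]<290)
q=W[top][:,:2]*1000;print('rear wall',len(q),cv2.minAreaRect(q.astype(np.float32)),np.median(z[160:165,330:345]),z[165:170,320:326].max())
s=cast(a,[[93.5,165],[62,173],[140,280],[110,286]],.0)[:,:2];print('ramp',s.round(4).tolist(), cast(a,[[62,173],[110,286]],.007).round(4).tolist())
```

```text
[[0.4793, 0.0721], [0.4991, 0.2198], [0.6172, 0.2055], [0.5972, 0.0533]]
((548.0477294921875, 137.15884399414062), (153.4569854736328, 119.32624816894531), 82.5279769897461)
tail mid [0.55812381 0.21263298] heading 3.02101395060848 0.11898053798739465
rear wall 1139 ((547.0842895507812, 190.47218322753906), (9.828680992126465, 97.87641906738281), 82.36280822753906) nan 0.0424997957277411
ramp [[0.4737, -0.033], [0.4771, -0.0671], [0.6008, -0.024], [0.6035, -0.0594]] [[0.477, -0.0617, 0.007], [0.6008, -0.0542, 0.007]]
```

Run:
```python
from h import *
p,R,s=cur();print(p);togo([.547,.1903,.016],target(-.133,0,-1))
```

```text
[0.54548202 0.19004652 0.20062902]
dpos cm [18.46  0.09  0.12] dr [-0.0028  0.0016  0.0026]
```

```bash
python3 -m creep '{"delta_pos":[[4,0.1,0.1],[8,0.1,0.1],[12,0.1,0.1],[15,0.1,0.1],[17,0.1,0.1],[18.4,0.1,0.1],[18.4,0.1,0.1],[18.4,0.1,0.1]],"dr":[[0,0,0],[0,0,0],[0,0,0],[0,0,0],[0,0,0],[0,0,0],[0,0,0],[0,0,0]]}' 1 60
python3 -m creep '{"delta_pos":[[0,0,0],[0,0,0],[0,0,0],[0,0,0],[0,0,0],[0,0,0],[0,0,0],[0,0,0],[0,0,0],[0,0,0]],"dr":[[0,0,0],[0,0,0],[0,0,0],[0,0,0],[0,0,0],[0,0,0],[0,0,0],[0,0,0],[0,0,0],[0,0,0]]}' -1 60
python3 - <<'E'
from h import *
p,R,s=cur();print(p,s['width'],s['contact_force'],s['moment'],R.as_matrix().round(3))
E
```

```text
clock: 2.05
position: [0.5422, 0.1961, 0.0182]
ee_rot: [0.705, 0.046, 0.706, -0.046]
contact_force: [-0.2, -0.3, 0.2]
width: 0.0851
clock: 3.05
position: [0.5424, 0.1947, 0.0188]
ee_rot: [0.706, 0.045, 0.706, -0.046]
contact_force: [-1.8, -3.9, 5.9]
width: 0.0087
[0.54244891 0.19468533 0.01877739] 0.008672230226629165 [-1.84300076 -3.94064408  5.90143008] [-0.58281792  0.11825363  0.0180936 ] [[ 0.     0.129  0.992]
 [-0.002  0.992 -0.129]
 [-1.    -0.001  0.   ]]
```

Run:
```python
from h import *
for i in range(3):
    p,R,s=cur();print(s['clock'],p,s['qpos'].round(4),s['width'],s['contact_force'].round(1));a=snap('top')
m=gray(a);mm=m*0;mm[195:295,165:265]=m[195:295,165:265]
snap('side','s2.png')
cv2.imwrite('pics/t2.png',cv2.resize(a['pixels'][180:320,150:430],None,fx=2.8,fy=2.8))
```

```text
3.05 [0.54244891 0.19468533 0.01877739] [ 0.2249  0.4712  1.7894 -0.002   0.8811 -1.2154] 0.008672230226629165 [-1.8 -3.9  5.9]
3.1 [0.54242799 0.19467662 0.0187327 ] [ 0.2249  0.4713  1.7894 -0.002   0.8811 -1.2154] 0.008760674589006553 [-0.1 -4.8  5.1]
3.15 [0.54244511 0.1946603  0.01875567] [ 0.2248  0.4713  1.7894 -0.0021  0.8811 -1.2154] 0.008764182796031007 [-0.8 -4.2  5.6]
```

View pics/s2.png

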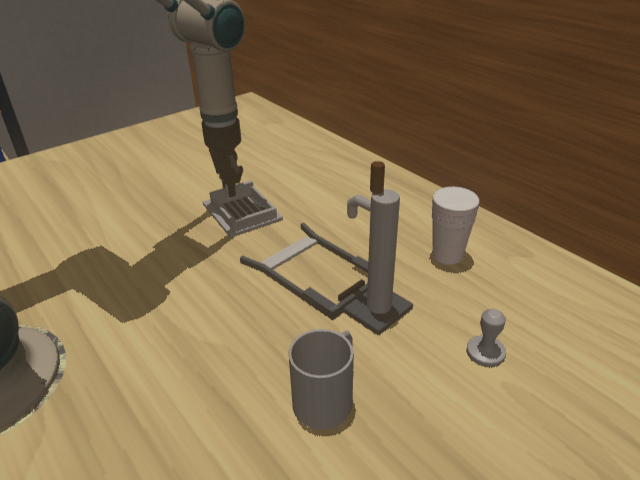

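Side view: the fingers hold the tray's rear wall near (232,192), and the tray still lies flat on the counter. Next I lift it slightly, align it and stage it before the mouth.

Run:
```python
from h import *
p,R,s=cur();print(dock(p));t=undock(-166,-4.7);togo([*t,.031],target(.098,0,-1))
```

```text
[-245.9   35.1]
dpos cm [-1.21 -8.68 -2.08] dr [-2.273e-01  2.000e-04  1.500e-03]
```

```bash
python3 -m creep '{"delta_pos":[[-0.4,0,0],[-0.8,0,0],[-1.2,0,0],[-1.2,-1.3,-0.3],[-1.2,-2.9,-0.7],[-1.2,-4.4,-1.1],[-1.2,-5.9,-1.5],[-1.2,-7.3,-1.8],[-1.2,-8.7,-2.1],[-1.2,-8.7,-2.1]],"dr":[[0,0,0],[0,0,0],[0,0,0],[-0.04,0,0],[-0.08,0,0],[-0.12,0,0],[-0.16,0,0],[-0.2,0,0],[-0.227,0,0],[-0.227,0,0]]}' -1 110
python3 - <<'E'
from h import *
a=snap('top');a=snap('top');p,R,s=cur();print(p,dock(p),s['width'],s['contact_force'].round(1),s['moment'].round(2),R.as_matrix().round(3).tolist())
cv2.imwrite('pics/t3.png',cv2.resize(a['pixels'][190:310,170:410],None,fx=3.3,fy=3.3,interpolation=cv2.INTER_CUBIC))
E
```

```text
clock: 4.25
position: [0.5088, 0.111, 0.0297]
ee_rot: [0.705, -0.034, 0.707, 0.034]
contact_force: [-0.0, 0.0, -5.2]
width: 0.0074
[0.51034798 0.1123378  0.03001093] [-167.1   -4.9] 0.007566118355274535 [-0.  -0.1 -5.3] [0.23 0.03 0.03] [[-0.0, -0.096, 0.995], [0.001, 0.995, 0.096], [-1.0, 0.001, -0.0]]
```

View pics/t3.png

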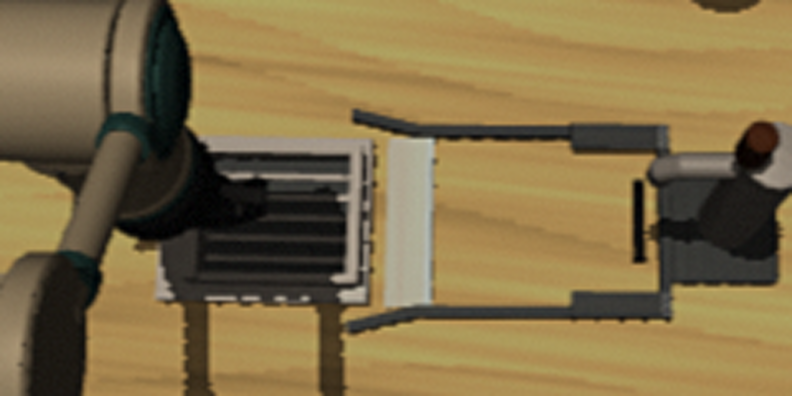

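The crop shows the tray held and aligned, with its nose edge from about (374,140) to (369,304). That edge is level with the mouth flares, just before the ramp (387 to 435).

Run:
```python
from h import *
a=snap('top')
uv=np.array([[374,140],[369,304]])/3.3-.35+[170,190]
c=cast(a,uv,.0195);print([dock(q) for q in c],'mid',dock(c.mean(0)))
e=(c[0]-c[1]);print(np.hypot(*e[:2]),'heading',np.arctan2(e[1],e[0]))
uv=np.array([[436,139],[432,306],[520,132],[520,313]])/3.3-.35+[170,190]
print([dock(q) for q in cast(a,uv[:2],.007)],[dock(q) for q in cast(a,uv[2:],.013)])
# depth-based nose band
W=world(a);z=W[...,2];m=(z>.012)&(z<.03);m[:, :262]=0;m[:,300:]=0
b=(z>.012)&(z<.06);q=[ (dock(W[v,u]),round(z[v,u],3)) for v in (238,250,262,275) for u in range(276,286,2)];print(q)
```

```text
[array([-42.7,  56.8]), array([-42.5, -62.8])] mid [-42.6  -3. ]
0.11953046413372415 heading 0.09992537561846714
[array([ 1.7, 61.1]), array([  1.6, -62.1])] [array([63.3, 65.7]), array([ 64.6, -67. ])]
[(array([-56.6,  36.9]), np.float64(0.042)), (array([-52.2,  37.5]), np.float64(0.039)), (array([-49.4,  42.1]), np.float64(0.02)), (array([-46.3,  46.3]), np.float64(0.001)), (array([-41.6,  46.9]), np.float64(-0.001)), (array([-55.9,   8.8]), np.float64(0.039)), (array([-51.1,   8.5]), np.float64(0.041)), (array([-48.7,  13.3]), np.float64(0.017)), (array([-45.5,  16.9]), np.float64(-0.001)), (array([-40.6,  16.9]), np.float64(0.0)), (array([-55.1, -19.2]), np.float64(0.037)), (array([-51.3, -17.7]), np.float64(0.029)), (array([-47.2, -16.5]), np.float64(0.022)), (array([-44.5, -12.6]), np.float64(-0.0)), (array([-39.6, -12.7]), np.float64(0.001)), (array([-53.7, -50. ]), np.float64(0.041)), (array([-51.3, -46.8]), np.float64(0.019)), (array([-46.9, -46.3]), np.float64(0.015)), (array([-43.5, -44.1]), np.float64(0.0)), (array([-38.9, -43.6]), np.float64(-0.003))]
```

```bash
python3 -m creep '{"delta_pos":[[-0.1,0,0.12],[-0.1,-0.5,0.24],[-0.1,-2.2,0.24],[-0.1,-4,0.24],[-0.1,-5.8,0.24],[-0.1,-7.6,0.24],[-0.1,-9.4,0.24],[-0.1,-11,0.24],[-0.1,-12.6,0.24],[-0.1,-13,0.24]],"dr":[[0,0,0],[0,0,0],[0,0,0],[0,0,0],[0,0,0],[0,0,0],[0,0,0],[0,0,0],[0,0,0],[0,0,0]]}' -1 110
python3 - <<'E'
from h import *
a=snap('top');a=snap('top');p,R,s=cur();print(p,dock(p),s['width'],s['contact_force'].round(1),s['moment'].round(2),R.as_matrix().round(3).tolist())
cv2.imwrite('pics/t4.png',cv2.resize(a['pixels'][190:310,230:410],None,fx=4.4,fy=4.4,interpolation=cv2.INTER_CUBIC))
E
```

```text
clock: 5.4
position: [0.5261, -0.0186, 0.0311]
ee_rot: [0.707, -0.034, 0.706, 0.034]
contact_force: [-0.2, 0.5, -5.5]
width: 0.0074
[ 0.5255311  -0.01745477  0.03103181] [-36.5  -2.5] 0.007643450897652543 [ 0.1  0.6 -5.3] [0.27 0.08 0.04] [[0.0, -0.096, 0.995], [0.0, 0.995, 0.096], [-1.0, 0.0, 0.0]]
```

View pics/t4.png

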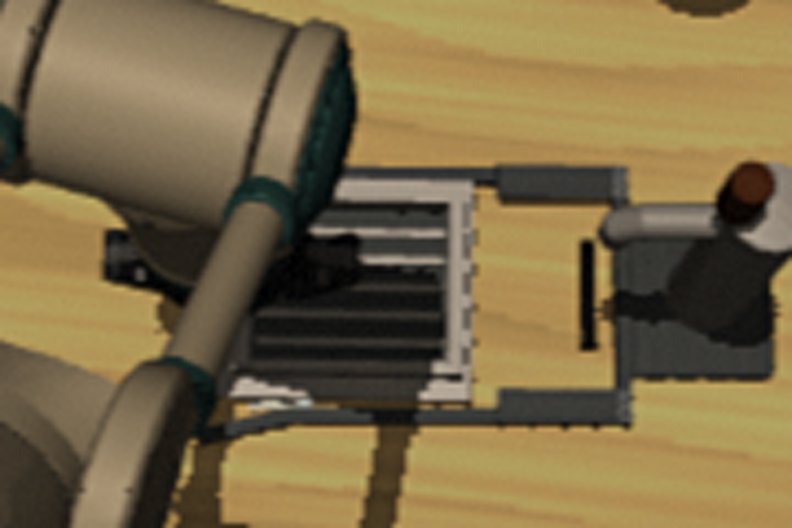

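The nose is just before the lips (tray edge at 472, lips from 497), inside the guides and with no contact. I'll pitch the nose down about 0.085 rad.

```bash
python3 -m creep '{"delta_pos":[[0,0,0],[0,0,0],[0,0,0],[0,0,0],[0,0,0]],"dr":[[0,0,0.03],[0,0,0.06],[0,0,0.085],[0,0,0.085],[0,0,0.085]]}' -1 110
python3 - <<'E'
from h import *
snap('top');p,R,s=cur();print(p,dock(p),s['width'],s['contact_force'].round(1),s['moment'].round(2),R.as_matrix().round(3).tolist())
for x,z,pt in((0,.0285,.07),(20,.0266,.058),(26,.0259,.054),(31,.0258,.053)): togo([*undock(x,-2.5),z],target(.098,pt,-1))
E
```

```text
clock: 6.0
position: [0.5252, -0.0166, 0.031]
ee_rot: [0.704, -0.004, 0.707, 0.064]
contact_force: [0.2, -0.1, -5.3]
width: 0.0076
[ 0.52514426 -0.01643821  0.03103667] [-37.5  -2.8] 0.00726177934009826 [-0.3 -0.  -6.1] [0.13 0.06 0.01] [[-0.009, -0.097, 0.995], [0.084, 0.992, 0.098], [-0.996, 0.085, -0.0]]
dpos cm [-0.07 -3.76  0.03] dr [-0.0003 -0.0002 -0.0149]
dpos cm [-0.05 -5.77  0.03] dr [-0.0003 -0.0002 -0.0269]
dpos cm [-0.03 -6.37  0.03] dr [-0.0003 -0.0002 -0.0309]
dpos cm [-0.06 -6.87  0.03] dr [-0.0003 -0.0002 -0.0319]
```

```bash
python3 -m creep '{"delta_pos":[[-0.02,-0.8,0.03],[-0.04,-1.8,0.03],[-0.06,-2.8,0.03],[-0.07,-3.8,0.03],[-0.06,-4.5,0.03],[-0.05,-5.2,0.03],[-0.05,-5.7,0.03],[-0.05,-5.7,0.03]],"dr":[[0,0,-0.003],[0,0,-0.007],[0,0,-0.011],[0,0,-0.015],[0,0,-0.019],[0,0,-0.023],[0,0,-0.027],[0,0,-0.027]]}' -1 110
python3 - <<'E'
from h import *
a=snap('top');a=snap('side');p,R,s=cur();print(p,dock(p),s['width'],s['contact_force'].round(1),s['moment'].round(2),R.as_matrix().round(3).tolist())
cv2.imwrite('pics/s5.png',cv2.resize(a['pixels'][170:340,200:420],None,fx=3.5,fy=3.5,interpolation=cv2.INTER_CUBIC))
for x,z,pt in((29,.0266,.053),(32,.0266,.053)): togo([*undock(x,-2.5),z],target(.098,pt,-1))
E
```

```text
clock: 6.85
position: [0.5313, -0.0742, 0.0266]
ee_rot: [0.705, -0.014, 0.707, 0.054]
contact_force: [0.3, -0.1, -5.7]
width: 0.0073
[ 0.53106335 -0.07346111  0.02668881] [19.8 -2.5] 0.007611612780092705 [ 0.1 -0.3 -5.9] [ 0.19  0.03 -0.05] [[-0.006, -0.097, 0.995], [0.058, 0.994, 0.097], [-0.998, 0.058, -0.0]]
dpos cm [-0.04 -0.92 -0.  ] dr [-0.0011 -0.0001 -0.0054]
dpos cm [-0.06 -1.22  0.  ] dr [-0.0011 -0.0001 -0.0054]
```

View pics/s5.png

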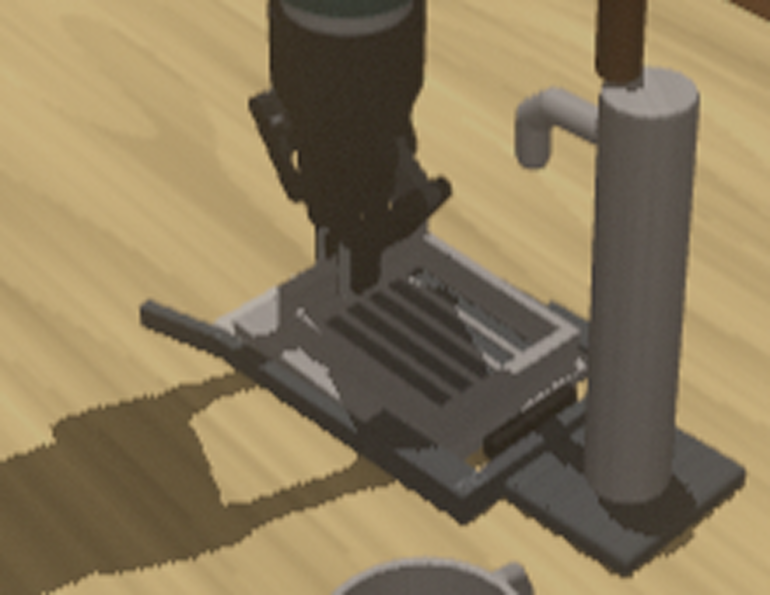

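The nose is under the lips at the right, just short of the buffer (about (530,420)). I'll push in, reading the spring force.

```bash
python3 -m creep '{"delta_pos":[[-0.03,-0.4,0],[-0.05,-0.8,0],[-0.06,-1.1,0],[-0.06,-1.25,0],[-0.06,-1.25,0],[-0.06,-1.25,0]],"dr":[[0,0,-0.002],[0,0,-0.005],[0,0,-0.005],[0,0,-0.005],[0,0,-0.005],[0,0,-0.005]]}' -1 110
python3 - <<'E'
from h import *
a=snap('side')
for i in range(3): a=snap('top');p,R,s=cur();print(p,dock(p),s['contact_force'].round(1),s['moment'].round(2))
togo([*undock(34,-2.5),.0266],target(.098,.053,-1))
togo([*undock(33,-2.5),.0188],target(.098,0,-1))
E
```

```text
clock: 7.55
position: [0.5318, -0.0847, 0.0266]
ee_rot: [0.705, -0.015, 0.707, 0.054]
contact_force: [-0.4, 5.4, -2.8]
width: 0.0076
[ 0.5318028  -0.08467174  0.02659106] [31.  -2.8] [-0.6  6.  -3.6] [1.08 0.1  0.23]
[ 0.5318594  -0.08466049  0.0266122 ] [31.  -2.8] [-0.6  5.7 -2.8] [1.1  0.07 0.12]
[ 0.53185448 -0.08469896  0.02662857] [31.1 -2.8] [-0.2  6.  -2.9] [1.09 0.09 0.14]
dpos cm [-0.01 -0.29  0.03] dr [-0.0011 -0.0007 -0.0024]
dpos cm [ 0.77 -0.24  0.03] dr [-0.0011 -0.0008 -0.0554]
```

```bash
python3 -m creep '{"delta_pos":[[0,-0.1,0.02],[0,-0.2,0.02],[0,-0.2,0.02],[0.2,-0.22,0.02],[0.4,-0.22,0.02],[0.6,-0.22,0.02],[0.78,-0.22,0.02],[0.78,-0.22,0.02],[0.78,-0.22,0.02]],"dr":[[0,0,0],[0,0,0],[0,0,0],[0,0,-0.014],[0,0,-0.028],[0,0,-0.042],[0,0,-0.055],[0,0,-0.055],[0,0,-0.055]]}' -1 110
python3 - <<'E'
from h import *
for i in range(2): a=snap('side');p,R,s=cur();print(p,dock(p),s['contact_force'].round(1),s['moment'].round(2))
cv2.imwrite('pics/s6.png',cv2.resize(a['pixels'][170:340,200:420],None,fx=3.5,fy=3.5,interpolation=cv2.INTER_CUBIC))
E
```

```text
clock: 8.65
position: [0.532, -0.0859, 0.019]
ee_rot: [0.706, -0.034, 0.707, 0.035]
contact_force: [-1.1, 7.8, -0.5]
width: 0.0075
[ 0.53202465 -0.08589745  0.01894986] [32.3 -2.7] [-1.8  8.   0.1] [1.24 0.17 0.15]
[ 0.53200374 -0.08590164  0.01895089] [32.3 -2.8] [-1.4  7.8 -1. ] [1.19 0.19 0.11]
```

View pics/s6.png

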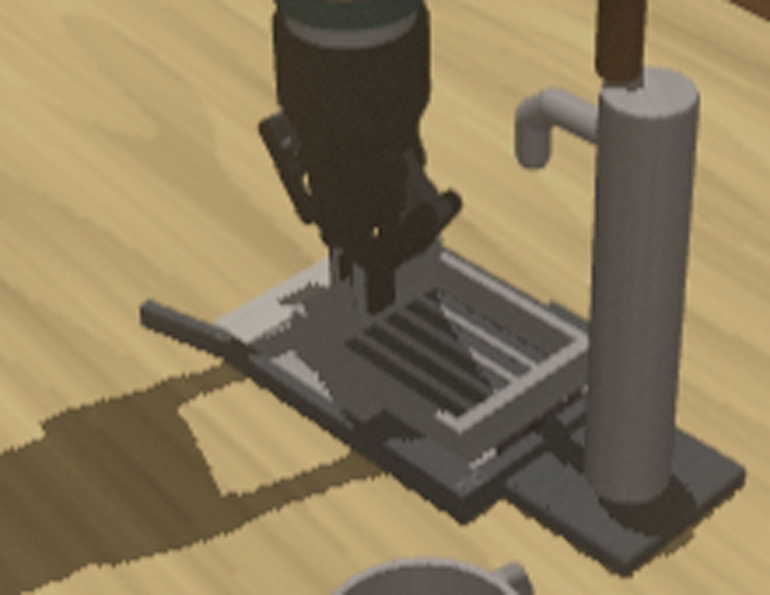

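The tail appears to be down behind the ramp, with the spring near its full squeeze (7.8 N). I'll bear down a little and ease back so the tail edge meets the sill.

```bash
python3 -m creep '{"delta_pos":[[0.1,0,0],[0.2,0,0],[0.2,0,0],[0.2,0.1,0],[0.2,0.2,0],[0.2,0.3,0],[0.2,0.4,0],[0.2,0.45,0],[0.2,0.45,0],[0.2,0.45,0]],"dr":[[0,0,0],[0,0,0],[0,0,0],[0,0,0],[0,0,0],[0,0,0],[0,0,0],[0,0,0],[0,0,0],[0,0,0]]}' -1 110
python3 - <<'E'
from h import *
for i in range(2): a=snap('side');p,R,s=cur();print(p,dock(p),s['contact_force'].round(1),s['moment'].round(2),R.as_matrix().round(3)[2])
E
```

```text
clock: 9.75
position: [0.5324, -0.085, 0.0189]
ee_rot: [0.707, -0.036, 0.706, 0.033]
contact_force: [-5.0, -2.1, 9.4]
width: 0.0077
[ 0.53238451 -0.08500537  0.01886892] [31.4 -2.3] [-5.6 -2.4 10.3] [-0.22  0.93 -0.09] [-1.    -0.005  0.001]
[ 0.53238182 -0.08494327  0.01885578] [31.4 -2.3] [-5.2 -3.  10.1] [-0.28  0.83 -0.08] [-1.    -0.005  0.001]
```

The sill now takes the spring: I eased back 4.5 mm, the tool moved only 1 mm, and the force sign flipped. I'll release and rise.

```bash
python3 -m creep '{"delta_pos":[[-0.1,-0.2,0],[-0.1,-0.2,0],[-0.1,-0.2,0],[-0.1,-0.2,0],[-0.1,-0.2,0],[-0.1,-0.2,0],[-0.1,-0.2,0]],"dr":[[0,0,0],[0,0,0],[0,0,0],[0,0,0],[0,0,0],[0,0,0],[0,0,0]]}' 0.4 20
python3 -m creep '{"delta_pos":[[-1,0,0],[-3,0,0],[-6,0,0],[-10,0,0],[-14,0,0],[-14,3,0],[-14,7,0],[-14,11,0],[-14,15,0],[-14,15,0]],"dr":[[0,0,0],[0,0,0],[0,0,0],[0,0,0],[0,0,0],[0,0,0],[0,0,0],[0,0,0],[0,0,0],[0,0,0]]}'
python3 - <<'E'
from h import *
a=snap('side');a=snap('side');p,R,s=cur();print(p,dock(p),s['contact_force'].round(1),s['width'])
cv2.imwrite('pics/s7.png',cv2.resize(a['pixels'][170:340,200:420],None,fx=3.5,fy=3.5,interpolation=cv2.INTER_CUBIC))
W=world(a);z=W[...,2]
P=np.array([[*dock(q),q[2]*1000] for q in W[200:320,240:390].reshape(-1,3) if np.isfinite(q[0])])
for x0,x1,y0,y1,n in((2,20,-58,58,'step8'),(25,35,-45,45,'rearwall40'),(137,146,-45,45,'front30'),(30,140,-50,-43,'sideR30'),(30,140,43,50,'sideL30')):
    k=P[(P[:,0]>x0)&(P[:,0]<x1)&(P[:,1]>y0)&(P[:,1]<y1)];print(n,len(k),np.percentile(k[:,2],[10,50,90,98]).round(1) if len(k) else '')
E
```

```text
clock: 10.55
position: [0.5325, -0.0853, 0.0176]
ee_rot: [0.706, -0.035, 0.706, 0.034]
contact_force: [-0.1, -0.2, 0.1]
width: 0.0599
clock: 11.55
position: [0.5169, 0.0685, 0.1582]
ee_rot: [0.706, -0.036, 0.706, 0.036]
contact_force: [0.3, -0.5, 0.0]
width: 0.0598
[0.51785854 0.06487111 0.15803976] [-119.1   -2.1] [ 0.4 -0.6 -0.3] 0.05977052206354301
step8 60 [ 8.7  9.8 11.3 12.1]
rearwall40 594 [12.8 30.4 41.9 43.2]
front30 526 [ 11.5  24.5  32.9 184.7]
sideR30 491 [10.2 21.8 31.9 34.5]
sideL30 485 [10.8 22.7 32.2 34.5]
```

View pics/s7.png

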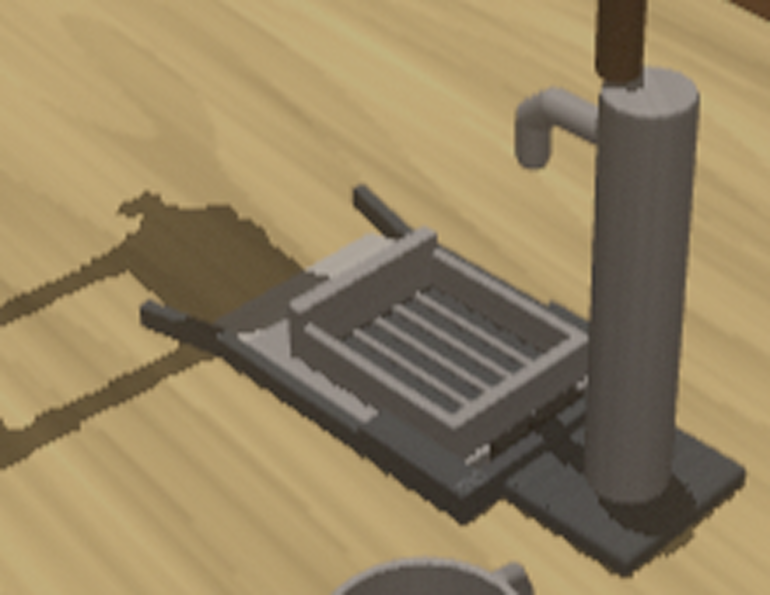

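The tray sits level between the guides, nose under the lips, with the step against the ramp. I'll check the tail edge and its height with the wrist camera, and check the bystanders.

Run:
```python
from h import *
a=snap('wrist','w8.png');W=world(a)
P=np.array([[*dock(q),q[2]*1000] for q in W.reshape(-1,3) if np.isfinite(q[0])])
P=P[(P[:,0]>-45)&(P[:,0]<170)&(abs(P[:,1])<75)&(P[:,2]<60)]
k=P[abs(P[:,1])<40]
for x in range(-36,32,3): 
    j=k[(k[:,0]>=x)&(k[:,0]<x+3)]; print(x+1.5,len(j),np.median(j[:,2]).round(1) if len(j) else '')
for s in (-58,-30,0,30,58):
    j=P[(abs(P[:,1]-s)<3)&(P[:,0]>4)&(P[:,0]<20)];print('step y',s,len(j),np.median(j[:,2]).round(1) if len(j) else '')
j=P[(P[:,2]>37)&(P[:,2]<47)];print('wall top',cv2.minAreaRect(j[:,:2].astype(np.float32)))
j=P[(P[:,2]>28)&(P[:,2]<34)&(P[:,0]>136)&(P[:,0]<156)];print('front top',len(j),np.percentile(j[:,0],[2,50,98]) if len(j) else '')
b=snap('top');m=gray(b)
for n,(x0,y0,x1,y1),z in [('cup',(365,135,420,200),.129),('pit',(395,320,460,370),.105),('tamp',(445,220,485,260),.01)]:
    mm=m*0;mm[y0:y1,x0:x1]=m[y0:y1,x0:x1];c=max(cv2.findContours(mm,0,1)[0],key=cv2.contourArea)[:,0]
    print(n,cv2.minEnclosingCircle((cast(b,c,z)[:,:2]*1000).astype(np.float32)))
```

```text
-34.5 295 1.2
-31.5 289 1.9
-28.5 307 2.7
-25.5 305 3.5
-22.5 303 4.3
-19.5 316 5.0
-16.5 299 5.6
-13.5 318 6.5
-10.5 317 7.3
-7.5 304 7.9
-4.5 289 8.2
-1.5 326 8.3
1.5 295 9.2
4.5 288 9.2
7.5 298 9.0
10.5 291 9.1
13.5 288 9.1
16.5 298 9.2
19.5 291 9.1
22.5 1960 24.6
25.5 466 40.8
28.5 359 41.2
31.5 359 41.2
step y -58 131 6.3
step y -30 126 9.1
step y 0 112 9.2
step y 30 104 9.0
step y 58 98 9.1
wall top ((28.227628707885742, 2.555126190185547), (11.54241943359375, 98.69046783447266), 0.11862281709909439)
front top 1075 [136.1 139.  144.6]
cup ((742.2307739257812, -231.37576293945312), 56.00775909423828)
pit ((365.49627685546875, -343.27923583984375), 49.39191436767578)
tamp ((619.6701049804688, -441.088134765625), 36.04988479614258)
```

View pics/w8.png

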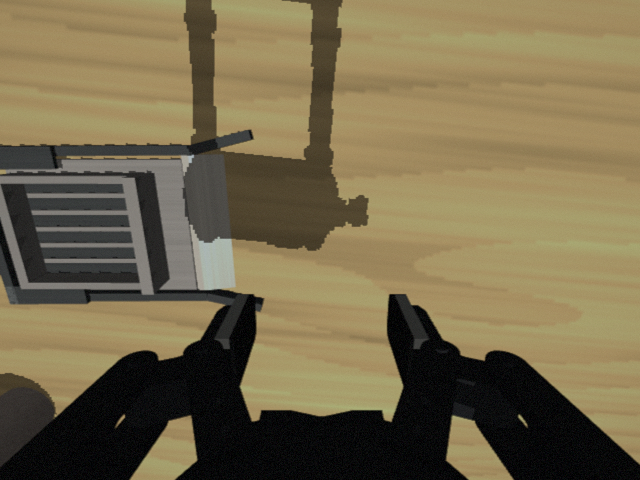

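The wrist view shows the tray flat between the guides. Its step at (170,225) butts against the sill edge near x≈190, and it reads 0.9 mm above the sill top (expected 1 mm). The bystanders haven't moved, so I'm handing in.

```bash
python3 -c "
from rig import manip
print(manip.sign_off(), manip.get_state()['clock'])"
```

```text
the job is handed in; nothing more can be done
the job is handed in; nothing more can be done
```

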